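# Press-bond a flow cell in the bench locking pliers

### The arm

A 7-joint arm with a two-finger parallel gripper is mounted at the origin on the work surface. World frame = base frame: x ahead of the robot, y to its left, z up, the work surface at z = 0. Lengths are in m, angles in rad, forces in N, time in s.
With the tool pointing down it reaches from about 0.4 to 0.85 m from the base axis. Payload 4.5 kg.
Tool frame: the origin (TCP) lies on the centre line of the jaws, within the pads' length; the fingertips stand 19 mm ahead of it and the grasp point (between the pads) is the TCP (bot.tcp_to_tips is the z of the fingertips in the tool frame, in m); z points along the fingers, y is the line along which they close (so a half turn about z gives the same grasp; the last joint's range is limited). The gripper opens to 88 mm and grips with 3 to 60 N. Pads are 18 mm wide; open, the fingers measure 123 mm over their backs; the gripper's body (75 mm by 187 mm) begins 45 mm behind the grasp point.
Start: joints at [1.228, 0.689, -0.195, 1.565, 0.157, 0.902, -0.215], TCP at [0.23, -0.581, 0.258] pointing down, gripper open.
Joint ranges: [-3.01, 3.01], [-0.46, 2.08], [-1.47, 1.51], [0.13, 2.56], [-1, 4.14], [0.04, 2.09], [-2.66, 2.66]. Speed limits (rad/s): [2.57, 2.57, 3.14, 3.14, 3.14, 3.14, 3.14].

### API

Orientations are given as a unit quaternion [w, x, y, z].
In Python, from rig import bot gives the robot as it stands. The module is installed in compiled form; this text tells all that it offers.
- The arm moves only by the tool carry_out, never from a script. Its argument "plan" is a list of rows, each a list of 4 numbers: the shift along the tool's x, y, z in cm, then the turn about the tool's z in rad. A call has 1 to 5 rows; each row is the pose to reach, as a shift and turn from the pose commanded when the call began, along the tool's axes at that moment; what a row does not reach only later rows make up. A row lasts 1/8 s, in which the tool goes at most 62.5 mm and 10.7 degrees, less where a joint would pass 70% of its speed; a pose out of reach is approached as far as the arm can. A call with a gripper value outside its range is refused whole. "gripper" is the closure, from 0 (fully open) to 1 (shut), set as the call begins (left out, the last holds). The fingers move at their own pace and stop on an object; "force" is the grip in N (left out, the last holds). Time passes only in rows, so rows that repeat a pose let the fingers close. It gives the time, the measured TCP pose, the force, the opening and the grip force at its end, in the units of the state.
- bot.get_obs(): the state, without advancing time (a new reading comes with each control period).
- bot.get_image(name): name is "side" or "top" or "wrist"; returns a dict with "pixels" (400x640x3 uint8, red, green, blue), "K" (3x3 intrinsics, pixels), "R" (3x3) and "t" (3): a world point X has camera coordinates R X + t. Camera axes: x right, y down, z forward; pixel columns grow to the right and rows downward; lengths in m; the calibration is good to about 2 mm. A picture is of the moment at which its call begins. There is no depth.
- bot.close_job(): hands the job in; it is judged then, once.
The state is a dict: "t": time; "qpos": joint angles; "joint_vel": joint speeds; "effort": joint torques, N m; "position": TCP position; "orientation": TCP orientation; "wrist_force": force on the tool from outside, world axes, zero at the start; "wrist_torque": the same for the moment, N m; "grip_width": finger opening in m; "grasp_force": force on a finger pad.
Only numpy, scipy, OpenCV 4.12 (cv2) and the standard library are available. Lean on these libraries where they do the work, as an engineer would, in place of code of your own. Each camera call takes 0.05 s, during which the arm holds its last target. There are 200 camera calls.

### The job

Slide the flow-cell cassette along its track until it is fully home against the stop between the jaws of the bench-mounted locking pliers, then squeeze the two handles together between your fingers until they snap over centre and stay locked on it. Take your hand off and leave it clamped, untouched, for two seconds to bond; then press the release lever's paddle down until the pliers spring open, and let go, leaving the cassette fully home in the open jaws. Push, squeeze and press only as hard as needed, and leave the things around it alone.

Things in the scene. Friction and masses are not known exactly. Their poses are not given: they have to be found in the camera images.
- clamp: Fixed base of the bench-mounted locking pliers: grey plate 130 x 335 x 12 mm. Origin on the bench under the pivot block, z up; offsets called 'clamp' are in this frame, mm. Two black-gripped handles reach to y = +125; the jaws and the cassette's track lie on the -y side; the jaws close along x.
- pivot_top (a point): Middle of the top of the grey pivot block, 60 (x) x 30 (y) mm, at clamp (0, 0, 84); its pivot pins reach z = 94. The handles are geared here and move equally and oppositely; a spring opens them. Past about 0.12 rad the linkage is over centre and locks by itself if the cassette is between the jaws; with no cassette they just spring open.
- cassette_home (a point): Point on the track floor, clamp (0, -60, 40), where the cassette's origin lies when home; axes as the clamp's. The dark steel track runs along y from -200 to the stop, its side walls 19 mm apart, tops at z = 50. Home means within 2.5 mm along the track. Clamping shifts the cassette up to 1.5 mm to +x.
- stop_face (a point): Middle of the steel stop that the cassette's +y end must meet, at clamp (0, -30, 60). The stop is rigid and reaches up to z = 82.
- fixed_jaw_face (a point): Face of the fixed jaw, at clamp (9.5, -55, 66): a steel block x 9.5 to 29.5, y -85 to -25, up to z = 82.
- pad_face (a point): Middle of the face of the sprung rubber pad (18 mm across) on the moving jaw. The jaw is a steel arm, z 53 to 79, on the track's -x side, from y -85 to +5, reaching out to x = -60 when open; the open pad leaves the track clear.
- cassette: Loose flow-cell cassette standing on edge in the track: two aluminium frames, a clear plate between, 16 (x) x 60 (y) x 40 (z) mm, about 120 g, two 5 mm steel ports on top. Origin: centre of its underside, axes as the clamp's. Push its -y end face to +y (from 12 mm above its underside it is clear of the track walls); slides at about 1 N; over 30 N from the fingers breaks it.
- handle_far (a joint): Angle of the handle on the clamp's +x side, rad: 0 = sprung open, 0.16 = locked (hard stop). It turns about an upright axis at clamp x = +12.5, y = 0.
- handle_near (a joint): The same for the handle on the clamp's -x side (axis at x = -12.5, y = 0); always equal to the other.
- far_grip (a point): Middle of the +x handle's grip, 100 mm from its pivot, z = 66. The handle is a bar 11 mm thick, z 54 to 78, ending 125 mm from the pivot. Here the two handles measure 68 mm over their outer faces when open, 36 when locked. Squeezing them here takes about 9 N on each to pass the centre; over 35 N bends them. Clear below down to z = 12.
- near_grip (a point): The same point on the -x handle.
- release (a joint): Angle of the release lever, rad: 0 = at rest (sprung up), 0.45 = fully down. With the pliers locked it moves freely to about 0.04, then resists with up to about 10 N at the paddle and pushes the handles back over centre, which spring open by about 0.3. It springs back up when let go.
- release_paddle (a point): Centre of the top of the release lever's flat steel paddle, 28 (x) x 26 (y) x 6 mm, at clamp (58, 50, 100) at rest. The lever lies across above the +x handle and turns about a level axis along y at clamp x = 0, z = 94; press the paddle straight down (up to 24 mm). Over 30 N bends it.
- dishes: Bystander: loose pair of stacked clear culture dishes, 90 mm across, 31 mm high. Origin at the centre of the underside.
- jar: Bystander: loose amber glass jar, 60 mm across, 85 mm high. Origin at the centre of the underside.
- driver: Bystander: loose grey-handled screwdriver lying on the bench along its own x. Origin on the underside.
- tube_rack: Bystander: fixed orange tube rack with capped tubes, 110 x 170 x 100 mm. Origin at the centre of the underside.

How it is judged:
On the way, in this order (a step that is already met when the one before it is completed fails the run):
1. the cassette is home against the stop while the pliers are still open (y of cassette in the frame of cassette_home between -0.0025 and 0.003 m and x of cassette in the frame of cassette_home between -0.004 and 0.004 m and z of cassette in the frame of cassette_home below 0.003 m and angle between cassette's own z axis and vertical below 0.08 rad and value of joint handle_far below 0.05 rad), for 0.2 s.
2. the fingers press on both handles, which are closed past the centre (value of joint handle_far above 0.14 rad and contact force between the fingers and handle_far above 1 N and contact force between the fingers and handle_near above 1 N), for 0.1 s.
3. the pliers stay locked on the cassette, home, with nothing touching them, for 1.8 s (value of joint handle_far above 0.14 rad and y of cassette in the frame of cassette_home between -0.0025 and 0.003 m and x of cassette in the frame of cassette_home between -0.004 and 0.004 m and z of cassette in the frame of cassette_home below 0.003 m and angle between cassette's own z axis and vertical below 0.08 rad and contact force between the fingers and clamp below 0.2 N and contact force between the fingers and cassette below 0.2 N), for 1.8 s.
4. the fingers press the release lever down and the handles come back over centre (value of joint release above 0.12 rad and contact force between the fingers and release above 0.3 N and value of joint handle_far below 0.09 rad).
At the end, for the whole second after the job is handed in: The pliers stand open (handles under 0.03 rad), the release lever is back up (under 0.05 rad), and the cassette stands upright at rest, home within 2.5 mm along the track and 4 mm across (y of cassette in the frame of cassette_home between -0.0025 and 0.003 m and x of cassette in the frame of cassette_home between -0.004 and 0.004 m and z of cassette in the frame of cassette_home below 0.003 m and angle between cassette's own z axis and vertical below 0.08 rad and value of joint handle_far below 0.03 rad and value of joint release below 0.05 rad and linear speed of cassette below 0.02 m/s); the robot touches nothing.
It fails at once if the cassette is pushed with more than 30 N (contact force between the fingers and cassette above 30 N).
It fails at once if a handle is squeezed with more than 35 N (contact force between the fingers and handle_far above 35 N or contact force between the fingers and handle_near above 35 N).
It fails at once if the release lever is pressed with more than 30 N (contact force between the fingers and release above 30 N).
It fails at once if a bystander is moved more than 20 mm (distance of any of dishes, jar, driver from where it was at the start of the episode above 0.02 m).
It fails at once if the tube rack is struck with more than 15 N (contact force between anything else and tube_rack above 15 N).
It also fails if it takes over 67 s, if anything falls off the work surface, if the arm or the gripper's body presses on something with over 40 N, if the wrist force passes 120 N, or if a joint passes its speed limit or range.

## Working session

There is one attempt and no reset: what is moved stays moved. The work goes in short steps, Python scripts to look and compute and a tool call to move; the robot and the scene stay as the last step left them, time stands still between calls to the robot, and variables do not carry over. Pictures are saved under pics/ and viewed, at most 12 in all, crops included, and the job is handed in when it is done.

Besides the shell and the picture viewer there is one more tool, called after "Request:" as name([rows], argument=value, ...), one row to a line, values as JSON. carry_out: Moves the arm, as the interface text tells. Its arguments: {"type":"object","properties":{"plan":{"type":"array","items":{"type":"array","items":{"type":"number"}}},"gripper":{"type":"number"},"force":{"type":"number"}},"required":["plan"]}

```bash
mkdir -p pics; cat > h.py <<'E'
import numpy as np,cv2
from rig import bot
def snap(n,f):
    d=bot.get_image(n); cv2.imwrite(f'pics/{f}.png',d['pixels'][:,:,::-1]); np.savez(f'pics/{f}.npz',K=d['K'],R=d['R'],t=d['t']); return d
def proj(f,X):
    d=np.load(f'pics/{f}.npz'); c=np.atleast_2d(X)@d['R'].T+d['t']; p=c@d['K'].T; return p[:,:2]/p[:,2:]
def ray(f,uv):
    d=np.load(f'pics/{f}.npz'); v=d['R'].T@np.linalg.inv(d['K'])@np.array([*uv,1.]); return -d['R'].T@d['t'],v
def atz(f,uv,z):
    o,v=ray(f,uv); return o+v*(z-o[2])/v[2]
def tri(obs):
    A=np.zeros((3,3));b=np.zeros(3)
    for f,uv in obs:
        o,v=ray(f,uv);v/=np.linalg.norm(v);P=np.eye(3)-np.outer(v,v);A+=P;b+=P@o
    return np.linalg.solve(A,b)
E
python3 - <<'E'
from h import *
for n in('top','side','wrist'): snap(n,n+'1')
a=[cv2.imread(f'pics/{n}1.png') for n in('top','side')]
o=bot.get_obs();print(o['t'],o['position'],o['orientation'],bot.tcp_to_tips)
E
```

```text
0.15 [ 0.22979378 -0.58077703  0.25710971] [-6.43609216e-04  9.82298580e-01  1.87320734e-01 -1.68121682e-04] 0.019
```

View pics/top1.png

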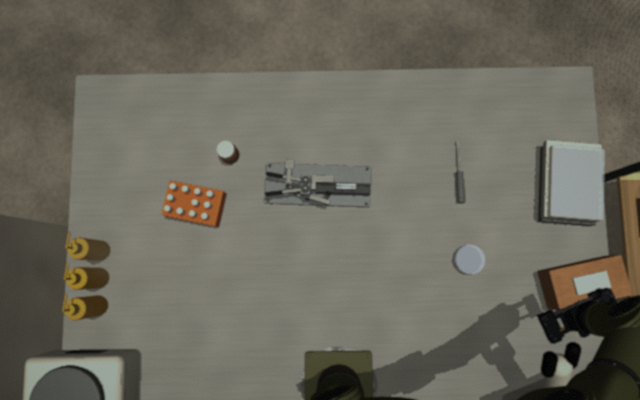

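View pics/side1.png

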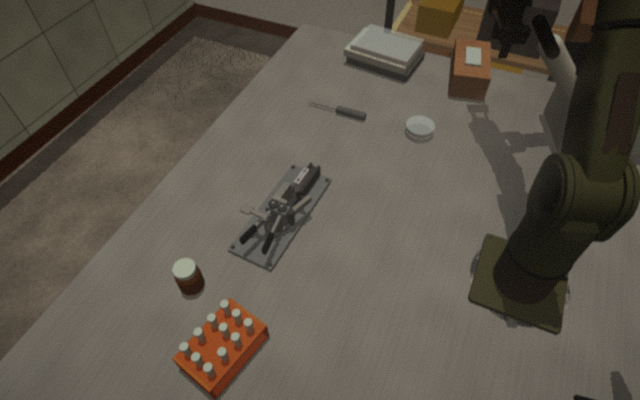

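The top view shows the clamp plate at columns 265–371 and rows 163–207, with the handles pointing left (world +y) and the paddle up (+x) at about (289,165). The jar is at (227,151), the rack at (195,203), the driver at (459,175) and the dishes at (469,260). The side view shows the same clamp around (283,215).

```bash
python3 - <<'E'
from h import *
a=cv2.imread('pics/top1.png')[150:220,255:380];b=cv2.imread('pics/side1.png')[155:275,220:340]
a=cv2.resize(a,None,fx=5,fy=5,interpolation=cv2.INTER_CUBIC);b=cv2.resize(b,None,fx=4,fy=4,interpolation=cv2.INTER_CUBIC)
c=np.zeros((350,625,3),np.uint8);c[:]=a
cv2.imwrite('pics/crop1.png',c)
for uv in[(265,163),(371,165),(371,207),(265,206)]:print(atz('top1',uv,.012))
for n,uv in(('jar',(227,149)),('rack',(195,203)),('dish',(469,260)),('driver',(460,186))):print(n,atz('top1',uv,.08 if n in('jar','rack') else .02))
E
```

```text
[0.68866952 0.21957103 0.012     ]
[ 0.67657834 -0.11765584  0.012     ]
[ 0.54203777 -0.11404317  0.012     ]
[0.55052199 0.21955142 0.012     ]
jar [0.71937118 0.32749438 0.08      ]
rack [0.55409652 0.4226212  0.08      ]
dish [ 0.37163374 -0.4106632   0.02      ]
driver [ 0.60305568 -0.39441657  0.02      ]
```

View pics/crop1.png

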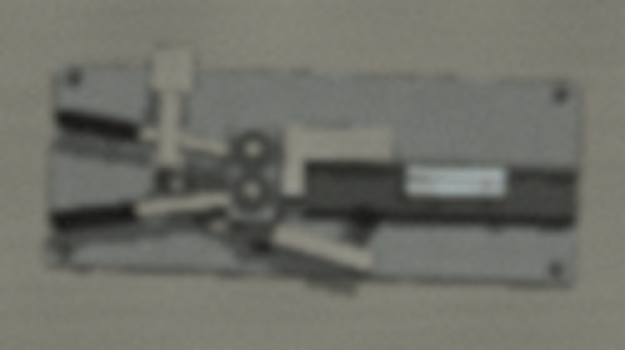

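The crop shows the pivot pins at (252,148) and (252,190), the paddle at (172,68), and the cassette, with its white label, at columns 405–505 in the track. The handles are on the left, and the clamp yaw is about -0.03.

```bash
cat >> h.py <<'E'
from scipy.spatial.transform import Rotation as Rn
def go(X,yaw=None):
    o=bot.get_obs();q=o['orientation'];R=Rn.from_quat([q[1],q[2],q[3],q[0]]).as_matrix()
    s=R.T@(np.array(X)-o['position'])*100
    y=np.arctan2(R[1,0],R[0,0]); print('shift cm',s.round(2),'turn',None if yaw is None else round(-(yaw-y),3),'tilt',R[:2,2].round(4),'t',o['t'])
E
python3 - <<'E'
from h import *
p=np.mean([atz('top1',(255+x/5,150+y/5),.09) for x,y in((252,148),(252,190))],0);print(p)
c=tri([])if 0 else atz('top1',(255+172/5,150+68/5),.1);print(c)
go([.60,.02,.30],1.542)
E
```

```text
[0.60571801 0.0881675  0.09      ]
[0.66629347 0.13520498 0.1       ]
shift cm [ 56.53 -42.24  -4.24] turn -1.165 tilt [-0.0006  0.0012] t 0.15
```

Request:
carry_out([
  [5,-3.7,-2,-0.13],
  [10,-7.5,-4.2,-0.26],
  [14.5,-10.8,-4.2,-0.4],
  [19,-14.2,-4.2,-0.53],
  [23.5,-17.5,-4.2,-0.66],
], gripper=0)

```text
t: 0.78
position: [0.3848, -0.3303, 0.2998]
orientation: [0.0, 0.868, 0.497, 0.0]
wrist_force: [0.9, -0.2, -0.3]
grip_width: 0.0881
grasp_force: 0.0
```

```bash
python3 -c "
from h import *
go([.60,.02,.30],1.542)"
```

```text
shift cm [ 4.11e+01  8.80e-01 -2.00e-02] turn -0.501 tilt [ 0.0001 -0.0002] t 0.775
```

Request:
carry_out([
  [6,0.1,0,-0.13],
  [12,0.2,0,-0.26],
  [18,0.4,0,-0.39],
  [24,0.5,0,-0.5],
  [30,0.6,0,-0.5],
])

```text
t: 1.4
position: [0.5426, -0.0754, 0.2995]
orientation: [-0.0, 0.719, 0.695, -0.0]
wrist_force: [0.2, -0.1, -0.3]
grip_width: 0.0879
grasp_force: 0.0
```

Request:
carry_out([
  [5.5,0,0,0],
  [5.5,0,0,0],
  [5.5,0,0,0],
])

```text
t: 1.78
position: [0.5435, -0.0225, 0.2994]
orientation: [0.0, 0.719, 0.695, -0.001]
wrist_force: [-0.2, -0.5, -0.1]
grip_width: 0.0883
grasp_force: 0.0
```

```bash
python3 -c "
from h import *
go([.60,.02,.30],1.542);snap('wrist','w1')
X=[[.6057,.088,.094],[.6663,.1352,.1],[.60,.02,.08]]
print(proj('w1',X))"
```

```text
shift cm [ 4.44  5.5  -0.07] turn -0.005 tilt [-0.0009 -0.0011] t 1.775
[[383.22399462  47.64950549]
 [458.39938303 -16.93307289]
 [373.45084216 124.11755497]]
```

View pics/w1.png

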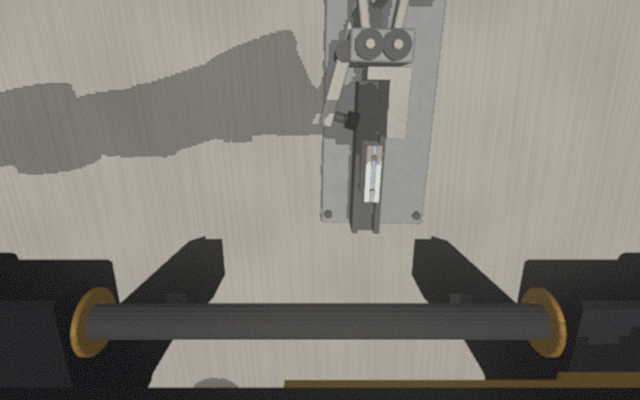

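The wrist view shows the pins at (370,44) and (398,44), the track running from (372,80) to (366,232), the cassette top at columns 366–382 and rows 145–202, and the plate holes at (327,214) and (417,216). I'll take a second view further forward to triangulate and see the handles.

Request:
carry_out([
  [4,3,0,0],
  [9,6,0,0],
  [9,6,0,0],
  [9,6,0,0],
])

```text
t: 2.33
position: [0.6066, 0.0638, 0.2992]
orientation: [0.0, 0.72, 0.694, -0.001]
wrist_force: [-0.5, -0.7, 0.3]
grip_width: 0.088
grasp_force: 0.0
```

```bash
python3 -c "
from h import *
snap('wrist','w2')
print(proj('w2',[[.6057,.088,.094],[.6663,.1352,.1],[.60,.02,.08]]))"
```

```text
[[315.83243433 146.5881566 ]
 [380.72930073  93.16581585]
 [312.9096035  209.00434161]]
```

View pics/w2.png

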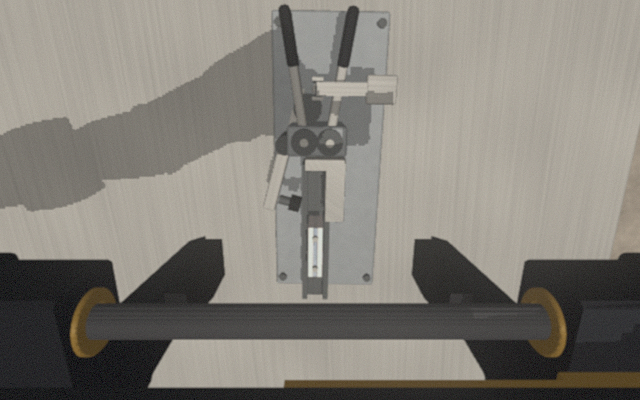

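The second view shows the pins at (304,142) and (330,142), the paddle centre at about (382,90), the handle tips at (285,8) and (353,9), the plate holes at (282,277), (366,278) and (382,22), and the cassette top at columns 308–322 and rows 226–277.

```bash
python3 - <<'E'
from h import *
P=tri([('w1',(384,44)),('w2',(317,142.3)),('top1',(305.4,183.8))]);print('pins',P)
for n,a,b in(('hL',(327.5,214),(282,277)),('hR',(417,216),(366,278)),('cass end',(373,202),(315,277)),('cass far',(375,145),(316,227))):print(n,tri([('w1',a),('w2',b)]))
A=[atz('w2',u,.012) for u in((282,277),(366,278),(382,22))];print(np.array(A))
d=A[2]-A[1];print('yaw',np.arctan2(-d[0],d[1]))
print('paddle',atz('w2',(382,89),.1),'w2 grips',[atz('w2',u,.078) for u in((285,8),(353,9),(290,38),(347,38))])
print('track',[atz('w2',u,.05) for u in((304,298),(326.5,298))])
print('cass',[atz('w2',u,.08) for u in((308,277),(322,277),(309,227),(323,227))])
E
```

```text
pins [0.60694334 0.09040693 0.08671812]
hL [ 0.55355123 -0.09446195  0.0180235 ]
hR [ 0.66530746 -0.10050812  0.0178244 ]
cass end [ 0.59962515 -0.05924768  0.08310428]
cass far [ 0.60228971 -0.00106196  0.07820533]
[[ 0.55280682 -0.09795555  0.012     ]
 [ 0.66569271 -0.10348649  0.012     ]
 [ 0.68185674  0.20902395  0.012     ]]
yaw -0.051677128233839444
paddle [0.66738831 0.13876957 0.1       ] w2 grips [array([0.58228113, 0.21221812, 0.078     ]), array([0.64384046, 0.20922025, 0.078     ]), array([0.58534995, 0.18711626, 0.078     ]), array([0.63812389, 0.18524437, 0.078     ])]
track [array([ 0.58347267, -0.10661989,  0.05      ]), array([ 0.61147408, -0.10761772,  0.05      ])]
cass [array([ 0.59129574, -0.06037195,  0.08      ]), array([ 0.60701873, -0.06093198,  0.08      ]), array([ 5.94995245e-01, -2.35445182e-04,  8.00000000e-02]), array([ 0.61002638, -0.00077029,  0.08      ])]
```

```bash
cat >> h.py <<'E'
Y=-.052;PV=np.array([.607,.0903])
def cl(x,y,z): c,s=np.cos(Y),np.sin(Y);return [PV[0]+c*x-s*y,PV[1]+s*x+c*y,z]
def cgo(x,y,z): go(cl(x/1e3,y/1e3,z/1e3),np.pi/2+Y)
E
python3 -c "
from h import *
cgo(0,-185,180)"
```

```text
shift cm [-15.77  -0.31  11.97] turn 0.015 tilt [-0.0011 -0.0021] t 2.375
```

Request:
carry_out([
  [-5,-0.1,3,0.015],
  [-10,-0.2,6,0.015],
  [-15.8,-0.3,8,0.015],
  [-15.8,-0.3,12,0.015],
  [-15.8,-0.3,12,0.015],
], gripper=1, force=18)

```text
t: 3.0
position: [0.5955, -0.0946, 0.1775]
orientation: [-0.002, 0.725, 0.688, -0.003]
wrist_force: [-0.1, 1.4, 0.5]
grip_width: 0.04
grasp_force: 0.0
```

```bash
python3 -c "
from h import *
cgo(0,-185,76)
snap('wrist','w3')
print(proj('w3',[cl(0,-.151,.08),cl(0,-.091,.08),cl(0,-.03,.082)]))"
```

```text
shift cm [ 0.03  0.26 10.15] turn -0.001 tilt [-0.0066 -0.0008] t 3.0
[[321.38952296 155.72725802]
 [321.69588254  57.59311026]
 [322.08544737 -61.49696928]]
```

View pics/w3.png

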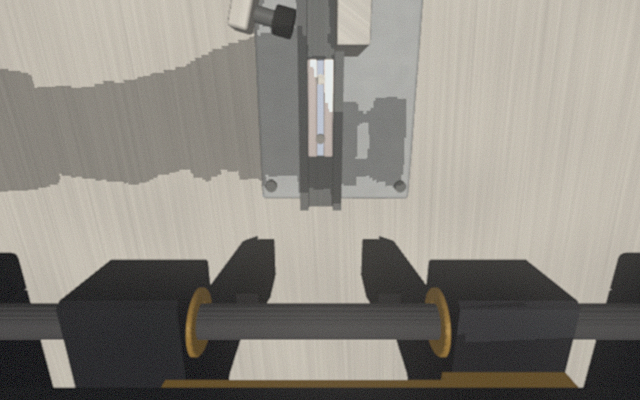

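The view matches the model: the cassette top is at columns 308–333 with ends at rows 57 and 156, centred on column 321 as predicted.

Request:
carry_out([
  [0,0,5,0],
  [0,0,10,0],
  [0,0,10,0],
  [0,0,10,0],
])

```text
t: 3.55
position: [0.6004, -0.0911, 0.0824]
orientation: [0.001, 0.724, 0.69, 0.002]
wrist_force: [-0.6, 0.3, -0.1]
grip_width: 0.0004
grasp_force: 0.0
```

```bash
python3 -c "
from h import *
cgo(0,-165,76);print(bot.get_obs()['grip_width'])"
```

```text
shift cm [ 1.65 -0.28  0.64] turn 0.004 tilt [0.0041 0.0002] t 3.55
0.00043695031441581903
```

Request:
carry_out([
  [0.6,-0.15,0.4,0],
  [1.4,-0.2,0.4,0],
  [2.2,-0.25,0.4,0],
  [3,-0.25,0.4,0],
  [3,-0.25,0.4,0],
])

```text
t: 4.18
position: [0.5977, -0.0602, 0.0759]
orientation: [-0.0, 0.724, 0.69, 0.0]
wrist_force: [-0.5, 1.3, -0.3]
grip_width: 0.0005
grasp_force: 0.0
```

```bash
python3 -c "
from h import *
cgo(0,-99,76);print(bot.get_obs()['wrist_force'])
snap('wrist','w4')
d=cv2.imread('pics/w4.png');cv2.imwrite('pics/w4c.png',d)
print(proj('w4',[cl(0,-.091,.08),cl(0,-.03,.08)]))"
```

```text
shift cm [ 5.18  0.17 -0.01] turn 0.005 tilt [0.0004 0.0008] t 4.175
[-0.51550832  1.25865495 -0.28966336]
[[322.70101871 133.4377586 ]
 [324.60025707 -70.09736771]]
```

View pics/w4.png

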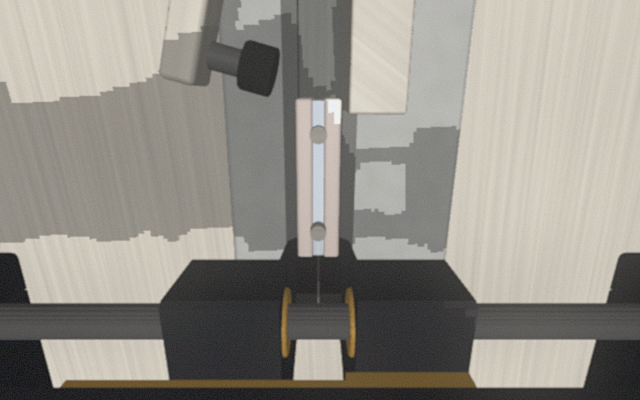

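The cassette top spans rows 98–256 at columns 297–340, with its rear about at the fingers. I'll work out how far its front end is from the stop.

```bash
python3 -c "
from h import *
c,s=np.cos(Y),np.sin(Y)
for uv in((319,98),(319,256),(379,112)):
  p=atz('w4',uv,.08 if uv[0]<350 else .082)[:2]-PV;print(c*p[0]+s*p[1],-s*p[0]+c*p[1])
print(cl(0,0,0),bot.get_obs()['position'])"
```

```text
-0.0013810474833947425 -0.07898867657099329
-0.0009997198475916675 -0.13844202485140603
0.0190864089354373 -0.08344852176739846
[np.float64(0.607), np.float64(0.0903), 0] [ 0.59753032 -0.06093603  0.0757402 ]
```

Request:
carry_out([
  [0.9,0.1,0,0],
  [1.9,0.1,0,0],
  [2.9,0.1,0,0],
  [3.8,0.1,0,0],
  [4.5,0.1,0,0],
])

```text
t: 4.85
position: [0.6007, -0.0158, 0.0757]
orientation: [-0.0, 0.724, 0.69, 0.0]
wrist_force: [0.6, -0.2, -0.5]
grip_width: 0.0004
grasp_force: 0.2
```

Request:
carry_out([
  [0.1,0,0,0],
  [0.2,0,0,0],
  [0.3,0,0,0],
  [0.4,0,0,0],
])

```text
t: 5.35
position: [0.6008, -0.0134, 0.0757]
orientation: [0.0, 0.724, 0.689, -0.0]
wrist_force: [-1.0, -0.8, -0.1]
grip_width: 0.0006
grasp_force: 0.4
```

```bash
python3 -c "
from h import *
cgo(0,-99,76);print(bot.get_obs()['wrist_force'])"
```

```text
shift cm [ 0.48  0.08 -0.03] turn 0.002 tilt [-0.0001 -0.0006] t 5.35
[-1.03092872 -0.76990738 -0.10479848]
```

Request:
carry_out([
  [0.1,0,0,0],
  [0.2,0,0,0],
  [0.3,0,0,0],
])

```text
t: 5.72
position: [0.601, -0.0097, 0.0757]
orientation: [0.0, 0.724, 0.69, -0.0]
wrist_force: [0.5, 0.6, -0.3]
grip_width: 0.0004
grasp_force: 0.3
```

Request:
carry_out([
  [0.1,0,0,0],
  [0.1,0,0,0],
])

```text
t: 5.98
position: [0.601, -0.0094, 0.0757]
orientation: [0.0, 0.724, 0.689, -0.0]
wrist_force: [0.5, -1.9, 0.7]
grip_width: 0.0003
grasp_force: 1.1
```

Request:
carry_out([
  [0.1,0,0,0],
  [0.1,0,0,0],
  [0.1,0,0,0],
])

```text
t: 6.35
position: [0.601, -0.0091, 0.0757]
orientation: [0.001, 0.725, 0.689, -0.001]
wrist_force: [0.4, -4.6, 1.1]
grip_width: 0.0006
grasp_force: 2.8
```

```bash
python3 -c "
from h import *
snap('wrist','w5');c,s=np.cos(Y),np.sin(Y)
o=bot.get_obs();print(o['position'],o['wrist_force'])
d=cv2.imread('pics/w5.png')[0:300,200:450];cv2.imwrite('pics/w5c.png',cv2.resize(d,None,fx=2,fy=2))
print(proj('w5',[cl(0,-.0915,.08),cl(0,-.0315,.08),cl(.0195,-.0865,.082)]))"
```

```text
[ 0.60103489 -0.0090614   0.07568036] [ 0.79641707 -5.60375877  1.02267894]
[[319.6216019  266.27463166]
 [320.39039852 109.47337027]
 [370.44432749 257.17144918]]
```

View pics/w5c.png

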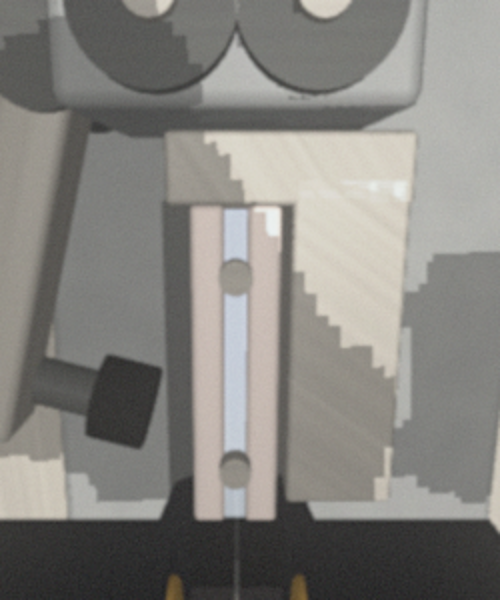

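The cassette is home: its front edge meets the stop at crop row 205, and the reaction is about 5 N. I'll back off, rise and go over the grips.

Request:
carry_out([
  [-1,0,0,0],
  [-2,0,0,0],
  [-2,0,-5,0],
  [-2,0,-11,0],
  [-2,0,-11,0],
])

```text
t: 7.02
position: [0.6033, -0.027, 0.1904]
orientation: [0.003, 0.724, 0.689, 0.004]
wrist_force: [1.2, 0.6, -0.4]
grip_width: 0.0005
grasp_force: 0.0
```

Request:
carry_out([
  [5,0,0,0],
  [10,0,0,0],
  [16,0,0,0],
  [21,0,0,0],
  [21,0,0,0],
], gripper=0)

```text
t: 7.65
position: [0.6087, 0.1889, 0.1849]
orientation: [-0.002, 0.721, 0.693, 0.001]
wrist_force: [0.1, -0.9, -0.1]
grip_width: 0.0484
grasp_force: 0.0
```

Request:
carry_out([
  [0,0,0,0],
  [0,0,0,0],
  [0,0,0,0],
])

```text
t: 8.02
position: [0.6106, 0.1802, 0.1855]
orientation: [0.0, 0.725, 0.689, -0.0]
wrist_force: [-0.3, -0.3, -0.1]
grip_width: 0.0786
grasp_force: 0.0
```

```bash
sed -i 's/\.0903\]/.0915]/' h.py; python3 -c "
from h import *
cgo(0,102,120);cgo(0,102,69)
print(proj('w5',[cl(0,0,.094)]))
d=np.load('pics/w5.npz')
for f in('top','side'): snap(f,f+'2')
o=bot.get_obs();print(o['grip_width'],o['wrist_force'])"
```

```text
shift cm [1.32 0.1  6.55] turn 0.001 tilt [-0.0002 -0.0009] t 8.025
shift cm [ 1.33  0.1  11.65] turn 0.001 tilt [-0.0002 -0.0009] t 8.025
[[321.15565063  -8.93912206]]
0.08641222275276465 [ 0.11398416  0.28063008 -0.53081491]
```

Request:
carry_out([
  [1.3,0,0,0],
  [1.3,0.05,3,0],
  [1.3,0.05,6,0],
  [1.3,0.05,6,0],
])

```text
t: 8.62
position: [0.6099, 0.1954, 0.1237]
orientation: [-0.001, 0.724, 0.69, -0.002]
wrist_force: [-0.5, -0.3, 0.3]
grip_width: 0.0884
grasp_force: 0.0
```

```bash
python3 -c "
from h import *
snap('wrist','w6');snap('side','s3');o=bot.get_obs();print(o['position'],o['wrist_force'],o['grip_width'])
d=cv2.imread('pics/s3.png')[150:300,200:370];w=cv2.imread('pics/w6.png')
cv2.imwrite('pics/s3c.png',np.hstack([cv2.resize(d,(510,450),interpolation=cv2.INTER_CUBIC)]))"
```

```text
[0.61183285 0.19597345 0.1263533 ] [ 0.43843415 -0.13643233  0.25534891] 0.08788882600746097
```

View pics/s3c.png

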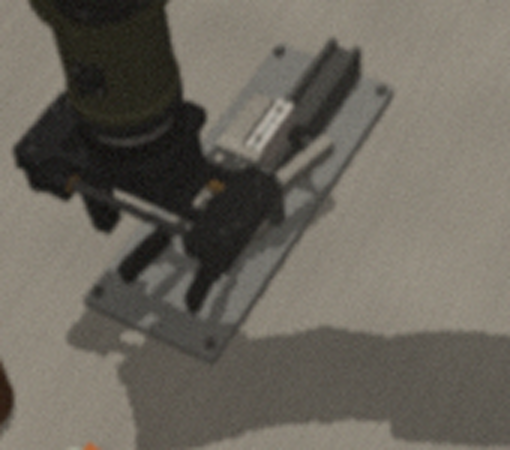

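The side view shows the fingers straddling both handles from above, with the cassette label at the stop. The position agrees, so I'll descend.

Request:
carry_out([
  [0,0,2,0],
  [0,0,4,0],
  [0,0,5.6,0],
  [0,0,5.6,0],
])

```text
t: 9.22
position: [0.6103, 0.1944, 0.0677]
orientation: [-0.001, 0.724, 0.69, -0.002]
wrist_force: [0.2, -0.6, 0.2]
grip_width: 0.088
grasp_force: 0.0
```

Request:
carry_out([
  [0,0,0,0],
  [0,0,0,0],
  [0,0,0,0],
  [0,0,0,0],
  [0,0,0,0],
], gripper=0.3, force=16)

```text
t: 9.85
position: [0.6116, 0.196, 0.0702]
orientation: [-0.0, 0.724, 0.69, 0.001]
wrist_force: [-0.9, 1.6, 1.6]
grip_width: 0.0617
grasp_force: 2.0
```

Both handles are contacted at about 62 mm. Closing further.

Request:
carry_out([
  [0,0,0,0],
  [0,0,0,0],
  [0,0,0,0],
  [0,0,0,0],
  [0,0,0,0],
], gripper=0.65)

```text
t: 10.48
position: [0.6117, 0.1972, 0.0701]
orientation: [-0.001, 0.724, 0.69, 0.002]
wrist_force: [-1.1, 6.0, 2.1]
grip_width: 0.0356
grasp_force: 16.0
```

Request:
carry_out([
  [0,0,0,0],
  [0,0,0,0],
  [0,0,0,0],
  [0,0,0,0],
])

```text
t: 10.98
position: [0.6117, 0.1972, 0.0701]
orientation: [-0.001, 0.724, 0.69, 0.002]
wrist_force: [-1.2, 5.3, 1.8]
grip_width: 0.0354
grasp_force: 16.0
```

Locked at 35.5 mm, with both pads pressing. Opening and lifting off.

Request:
carry_out([
  [0,0,0,0],
  [0,0,0,0],
  [0,0,0,0],
  [0,0,0,0],
  [0,0,0,0],
], gripper=0)

```text
t: 11.6
position: [0.6116, 0.1948, 0.0697]
orientation: [0.0, 0.724, 0.69, -0.0]
wrist_force: [0.1, -0.2, 0.0]
grip_width: 0.0831
grasp_force: 0.0
```

Request:
carry_out([
  [0,0,-3,0],
  [0,0,-7,0],
  [0,0,-11,0],
  [0,0,-11,0],
])

```text
t: 12.1
position: [0.6135, 0.196, 0.1832]
orientation: [0.001, 0.724, 0.689, 0.003]
wrist_force: [-0.5, 0.7, -1.4]
grip_width: 0.088
grasp_force: 0.0
```

Request:
carry_out([
  [-5,0,0,0],
  [-10,0,0,0],
  [-13,0,0,0],
  [-13,0,0,0],
  [-13,0,0,0],
], gripper=1)

```text
t: 12.72
position: [0.6049, 0.0668, 0.1792]
orientation: [-0.001, 0.724, 0.69, 0.0]
wrist_force: [-0.3, 0.6, -0.2]
grip_width: 0.0401
grasp_force: 0.0
```

```bash
sed -i 's/\[\.607,/[.606,/' h.py; python3 -c "
from h import *
snap('wrist','w7');o=bot.get_obs();print(o['t'],o['position'],o['wrist_force'],o['grip_width'])
print(proj('w7',[cl(.058,.050,.1),cl(.044,.037,.1),cl(.072,.063,.1)]))
cgo(58,50,135)"
```

```text
12.775 [0.60494497 0.06739874 0.17942268] [0.37877883 0.95978729 0.34427566] 0.03641510971500228
[[419.29410891  91.82205392]
 [393.33757113 114.968356  ]
 [446.21818824  67.81296307]]
shift cm [7.37 5.82 4.45] turn 0.005 tilt [-0.0003  0.0017] t 12.775
```

View pics/w7.png

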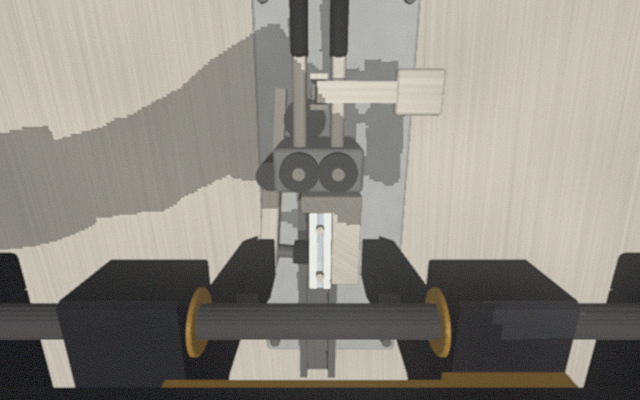

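The view shows the handles parallel (locked), the cassette against the stop, and the paddle at (420,91), where predicted. Moving over it and letting the bond time elapse.

Request:
carry_out([
  [3.5,3,0,0],
  [7.4,5.9,0,0],
  [7.4,5.9,0,0],
  [7.4,5.9,2,0],
  [7.4,5.9,4,0],
])

```text
t: 13.4
position: [0.6666, 0.1348, 0.1378]
orientation: [0.0, 0.724, 0.689, -0.001]
wrist_force: [0.6, -0.2, -0.1]
grip_width: 0.0006
grasp_force: 0.0
```

Request:
carry_out([
  [0,0,0,0],
  [0,0,0,0],
  [0,0,0,0],
  [0,0,0,0],
  [0,0,0,0],
])

```text
t: 14.02
position: [0.6679, 0.1362, 0.1401]
orientation: [0.0, 0.724, 0.69, 0.0]
wrist_force: [0.3, 0.1, 0.3]
grip_width: 0.0002
grasp_force: 0.0
```

```bash
python3 -c "
from h import *
cgo(59,50,119)"
```

```text
shift cm [ 0.22 -0.05  2.11] turn 0.003 tilt [0.0006 0.0001] t 14.025
```

Request:
carry_out([
  [0.2,0,1,0],
  [0.2,0,1.8,0],
  [0.2,0,2.1,0],
  [0.2,0,2.4,0],
  [0.2,0,2.7,0],
])

```text
t: 14.65
position: [0.6676, 0.1383, 0.1134]
orientation: [0.0, 0.724, 0.69, -0.0]
wrist_force: [-3.9, -0.7, 8.9]
grip_width: 0.0006
grasp_force: 4.4
```

Request:
carry_out([
  [0,0,0.2,0],
  [0,0,0.4,0],
  [0,0,0.6,0],
  [0,0,0.8,0],
])

```text
t: 15.15
position: [0.6673, 0.1383, 0.1064]
orientation: [-0.0, 0.724, 0.69, -0.0]
wrist_force: [-5.8, -0.3, 13.9]
grip_width: 0.0001
grasp_force: 5.7
```

Request:
carry_out([
  [0,0,0.15,0],
  [0,0,0.3,0],
  [0,0,0.45,0],
])

```text
t: 15.52
position: [0.668, 0.1383, 0.1004]
orientation: [0.0, 0.724, 0.69, 0.0]
wrist_force: [-0.6, 0.9, 1.6]
grip_width: 0.0005
grasp_force: 0.8
```

Request:
carry_out([
  [0,0,0.15,0],
  [0,0,0.3,0],
])

```text
t: 15.78
position: [0.6679, 0.1383, 0.0975]
orientation: [0.0, 0.724, 0.69, 0.0]
wrist_force: [-1.9, -0.2, 7.7]
grip_width: 0.0004
grasp_force: 3.3
```

The force dropped, so the pliers sprang open. Lifting off and checking.

Request:
carry_out([
  [0,0,-1,0],
  [0,0,-3,0],
  [0,0,-8,0],
  [0,0,-12,0],
  [0,0,-12,0],
])

```text
t: 16.4
position: [0.6698, 0.1391, 0.2221]
orientation: [0.002, 0.724, 0.689, 0.004]
wrist_force: [1.2, -0.5, -0.1]
grip_width: 0.0006
grasp_force: 0.0
```

Request:
carry_out([
  [-5,-3,0,0],
  [-9,-6,0,0],
  [-9,-6,0,0],
  [-9,-6,0,0],
])

```text
t: 16.9
position: [0.6036, 0.0517, 0.2172]
orientation: [-0.0, 0.724, 0.69, 0.0]
wrist_force: [0.2, 0.2, 0.0]
grip_width: 0.0006
grasp_force: 0.0
```

```bash
python3 -c "
from h import *
snap('wrist','w8');o=bot.get_obs();print(o['t'],o['position'])
print(proj('w8',[cl(0,-.03,.08),cl(0,-.09,.08),cl(.058,.05,.1)]))"
```

```text
16.95 [0.60394484 0.05252938 0.21720887]
[[317.96582968 178.052966  ]
 [317.67119614 248.04334042]
 [405.63729094  68.34467275]]
```

View pics/w8.png

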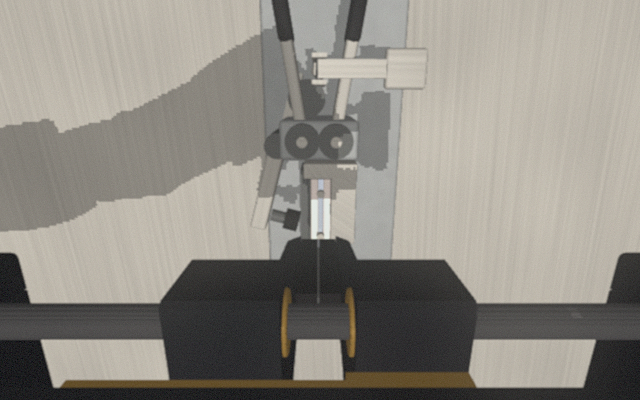

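The handles and jaw are open, the paddle is back up at (406,68), and the cassette still meets the stop at row 178. Handing in.

```bash
python3 -c "
from rig import bot
print(bot.close_job())"
```

```text
the job is handed in; nothing more can be done
None
```

The cassette was pushed home, clamped untouched for over two seconds and released; the last camera view shows it against the stop with the pliers open and the lever up, and the job is handed in (no verdict was returned).

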